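Clamp a cut copper tube for deburring

ROBOT

A 6-joint arm with a two-finger parallel gripper is mounted at the origin on a cart in front of the work surface, level with it; the furniture and walls round the work are solid. World frame = base frame: x ahead of the robot, y to its left, z up, the work surface at z = 0. Lengths are in m, angles in rad, forces in N, time in s.
With the tool pointing down it reaches from about 0.375 to 0.975 m from the base axis. Payload 3.8 kg.
Tool frame: the origin (TCP) lies midway between the tips of the shut fingers; the grasp point (between the pads) lies 19 mm behind it; z points along the fingers, y is the line along which they close (so a half turn about z gives the same grasp; the last joint's range is limited). The gripper opens to 85 mm and grips with 20 to 120 N. Pads are 22 mm wide; open, the fingers measure 114 mm over their backs; the gripper's body (76 mm by 85 mm) begins 54 mm behind the grasp point. The pads swing forward as they close: fully open they stand 13 mm farther back than shut.
Start: joints at [1.244, 0.264, 1.604, -0, 1.274, -0.037], TCP at [0.193, 0.647, 0.231] pointing down, gripper open.
Joint ranges: [-2.63, 2.63], [-0.94, 2.18], [0.31, 2.57], [-1.31, 4.45], [0, 2.66], [-2.55, 2.55]. Speed limits (rad/s): [2.57, 2.57, 3.14, 3.14, 3.14, 3.14].

INTERFACE

Orientations are given as a rotation vector (axis times angle).
In Python, from workcell import status, read_camera, workorder, masks_of gives the robot as it stands.
- The arm moves only by the tool drive_tool, never from a script. Its argument "rows" is a list of rows, each a list of 7 numbers: the turn, a rotation vector about the tool's x, y, z in degrees, then the shift along the tool's x, y, z in m, then the opening, from 0 (shut) to 1 (fully open). In form: [[ax, ay, az, tx, ty, tz, claw], ...]. A call has 1 to 8 rows; each row shifts and turns the commanded pose from where the row before left it, along the tool's axes as they then stand; what a row does not reach is not made up. A row lasts 1/12 s, in which the tool goes at most 41.7 mm and 7.16 degrees, less where a joint would pass 70% of its speed; a pose out of reach is approached as far as the arm can. A call is refused whole if a number of a shift passes 0.0417 or a number of a turn 7.16, either way. A call with a gripper value outside its range is refused whole. The fingers move at their own pace and stop on an object; "force" is the grip in N (left out, the last holds). Time passes only in rows, so rows that do not move let the fingers close. It gives the time, the measured TCP pose, the force, the opening and the grip force at its end, in the units of the state.
- status.read_state(): the state, without advancing time (a new reading comes with each control period).
- read_camera(name): name is "scene" or "top" or "wrist"; returns a dict with "color" (384x512x3 uint8, red, green, blue), "intrinsics" (3x3 intrinsics, pixels), "D" ([k1, k2, p1, p2, k3] as OpenCV has them; the pictures are not rectified), "world_from_camera" (4x4, takes a point from camera to world coordinates); the wrist camera has in their place "mount" (4x4, takes a point from camera to tool coordinates, whose origin is the TCP and whose axes are the flange's). Camera axes: x right, y up, looking along -z (the intrinsics and any distortion apply to the point x, -y, -z); pixel columns grow to the right and rows downward; lengths in m; the calibration is good to about 2 mm. A picture is of the moment at which its call begins: read the wrist's pose just before it. There is no depth.
- workorder.finish_job(): hands the job in; it is judged then, once.
Trained networks look in a picture, given as the dict that the camera call returned (one of the last four; its "shot" number tells which), for a name from the list of things; names that differ only in an ending like _2 or _b are one class to them, and where a whole thing is asked for, a point or a joint stands for the part that bears it (a point fixed in the world has none). Each returns a list of dicts, best first, with "score" (0 to 1); they miss things now and then, are a little off and sometimes report something else, mostly with a low value. They report only what shows in the picture. A call takes as long as a camera call.
- masks_of(picture, name): "mask" (384x512 bool, what is visible of it) and "bbox" ([left, top, right, bottom] in pixels, round what is visible of it).
The state is a dict: "time": time; "q": joint angles; "joint_vel": joint speeds; "joint_torque": joint torques, N m; "tool_pos": TCP position; "tcp_rot": TCP orientation; "wrist_force": force on the tool from outside, world axes, zero at the start; "torque": the same for the moment, N m; "width": opening from 0.0 (shut) to 1.0 (fully open); "grip_force": force on a finger pad.
Only numpy, scipy, OpenCV 4.12 (cv2) and the standard library are available. Lean on these libraries where they do the work, as an engineer would, in place of code of your own. Each camera call takes 0.05 s, during which the arm holds its last target. There are 200 camera calls.

TASK

Stand the thicker of the two cut copper tubes upright in the bored wooden holder of the clamp stand, then pump the clamp's trigger against its pistol grip until the rubber-faced jaw bears on the tube and presses it into the V of the fixed jaw. Bring the jaw up with the trigger alone, and finish with the trigger still squeezed in your grip so that the tube is held tight for deburring, but gently enough not to squash its thin wall (about 20 N at the jaw is right, 80 N would dent it). Leave the other tube, the tape measure and the hex keys where they are.

Things in the scene. Friction and masses are not known exactly. Their poses are not given: they have to be found in the camera images.
- clamp_stand: plywood board 126 x 285 x 12 mm fixed to the bench with a caulking-gun-style clamp lying on its side: grey body, black pistol grip and trigger pointing to -x, toothed push rod, flat bar to a fixed jaw. Frame: origin at bench height, y the way the jaw advances, x from grip towards rod, z up. Highest parts: 66 mm, a thin brake plate behind the body 79 mm. Rod axis: x 45, z 50 mm
- holder (a point): centre of the holder's mouth, 32 mm above the bench, at (45, 99, 32) mm in the stand's frame: wooden block 56 x 46 x 20 mm with an upright bore of 32 mm, chamfered 2 mm, 20 mm deep down to the board (floor 12 mm above the bench). The flat bar passes 23 mm to its +x side, its top 63 mm above the bench
- fixed_v (a point): bottom of the steel V (120 degrees) of the fixed jaw, on the holder's +y side, 50 mm above the bench; the V is 37 to 63 mm above the bench and 2.5 mm clear of a tube centred in the bore
- jaw_face (a point): centre of the moving jaw's rubber face (32 wide, 25 mm high), 50 mm above the bench, looking to +y at the holder; starts 40 to 55 mm short of the holder's axis. It touches a centred tube 14 mm short of that axis and presses it into the V about 11.5 mm short. A brake of about 5 N friction keeps the jaw where the trigger left it
- push_rod: steel rod 14 x 12 mm with 4 mm saw teeth; carries the moving jaw (36 x 18 x 28 mm) at its front end and a 20 mm knob at its rear end and slides along the stand's y. Its frame is the stand's, shifted by the slide. To be driven by the trigger only, never pushed by hand
- trigger: black finger blade 24 mm high, 13 mm thick, 80 mm long; origin on its pin at (-8, -51, 0) mm in the stand's frame; yaw relative to the stand: 0 released (a spring of 1 to 2 N returns it) to 0.38 rad at its stop. The free jaw takes about 5 N. With the jaw on the tube, 15 N on the blade gives about 13 N at the jaw, 20 N 19, 30 N 32, 60 N 75; let go, about 2 N remain.
- trigger_front (a point): point on the blade's front (+y) swelling where one finger should bear, 50 mm out from the pin, 50 mm above the bench. A full stroke moves it 19 mm to -y and drives the jaw 9 to 14 mm by a pawl (up to 4 mm lost in the teeth): 2 to 5 strokes in all; returning, the pawl clicks over the teeth. If at its stop the jaw does not yet bear firmly, let it return and pump again. 25 mm free in front
- grip_back (a point): point on the flat back (-y) face of the pistol grip where the other finger should bear, at (-58, -88.5, 50) mm in the stand's frame. The grip is fixed, 20 mm thick in y, 36 to 64 mm above the bench, nothing under it. Grip back to trigger front: 55 mm released, 36 mm fully squeezed. 25 mm free behind it. While only one finger bears (on the trigger), it may carry up to twice the set grip force
- copper_tube: the thicker tube: copper, 28 mm outside, 110 mm long, thin-walled, 90 g, standing on its end on the bench; origin at the centre of its lower end, z along it
- thin_tube: the thinner tube: copper, 22 mm outside, 85 mm long, standing on its end; origin at the centre of its lower end. To be left alone
- tape_measure: yellow tape measure 36 x 81 x 71 mm, a bystander
- hex_keys: set of hex keys in a red clip, 60 x 112 x 9 mm, a bystander

How it is judged:
On the way, in this order (a step that is already met when the one before it is completed fails the run):
1. the thicker tube stands on the floor of the holder's bore, let go, the jaw not yet at it (horizontal distance between copper_tube and holder below 0.006 m and z of copper_tube in the frame of clamp_stand below 0.016 m and angle between copper_tube's own z axis and vertical below 0.12 rad and contact force between each of the fingers, push_rod and copper_tube below 0.1 N), for 0.2 s.
2. the jaw has come up and bears on the tube (contact force between push_rod and copper_tube above 3 N), for 0.1 s.
At the end, for the whole second after the job is handed in: The thicker tube stands in the holder (lower end within 6 mm of the bore's axis and 4 mm of its floor, leaning less than 0.12 rad), the jaw presses on it with 8 to 80 N and is at rest, the fingers still hold the trigger with more than 4 N and do not touch the tube (horizontal distance between copper_tube and holder below 0.006 m and z of copper_tube in the frame of clamp_stand below 0.016 m and angle between copper_tube's own z axis and vertical below 0.12 rad and contact force between push_rod and copper_tube between 8 and 80 N and contact force between the fingers and trigger above 4 N and contact force between the fingers and copper_tube below 0.1 N and linear speed of each of push_rod, copper_tube below 0.01 m/s); the arm keeps its last pose, push and grip.
It fails at once if the jaw squashes the tube's wall (80 N or more) (contact force between push_rod and copper_tube above 80 N).
It fails at once if the jaw or its rod is pushed by the hand instead of the trigger (over 3 N) (contact force between any of the fingers, the arm and push_rod above 3 N).
It fails at once if the thinner tube, the tape measure or the hex keys are moved by over 20 mm (distance of any of thin_tube, tape_measure, hex_keys from where it was at the start of the episode above 0.02 m).
It also fails if it takes over 58 s, if anything falls off the work surface, if the arm or the gripper's body presses on something with over 40 N, if the wrist force passes 120 N, or if a joint passes its speed limit or range.

## Working session

There is one attempt and no reset: what is moved stays moved. The work goes in short steps, Python scripts to look and compute and a tool call to move; the robot and the scene stay as the last step left them, time stands still between calls to the robot, and variables do not carry over. Pictures are saved under pics/ and viewed, at most 10 in all, crops included, and the job is handed in when it is done.

Besides the shell and the picture viewer there is one more tool, called after ">>>" as a command line: name --pt "numbers of a row" for each row, then --argument value for the rest. drive_tool: Moves the arm, as the interface text tells. Its arguments: {"type":"object","properties":{"rows":{"type":"array"},"force":{"type":"number"}},"required":["rows"]}

```bash
mkdir -p pics; cat > h.py <<'E'
import numpy as np, cv2, pickle
from scipy.spatial.transform import Rotation as R
from workcell import status, read_camera, workorder, masks_of
def pose(pic):
    if 'world_from_camera' in pic: return np.array(pic['world_from_camera'])
    s=pic['_s']; T=np.eye(4); T[:3,:3]=R.from_rotvec(s['tcp_rot']).as_matrix(); T[:3,3]=s['tool_pos']
    return T@np.array(pic['mount'])
def shot(name):
    s=status.read_state(); p=read_camera(name); p['_s']=s; return p
def proj(pic,P):
    P=np.atleast_2d(P); T=np.linalg.inv(pose(pic)); c=P@T[:3,:3].T+T[:3,3]
    c=c*[1,-1,-1]
    return cv2.projectPoints(c,np.zeros(3),np.zeros(3),np.array(pic['intrinsics'],float),np.array(pic['D'],float))[0][:,0]
def ray(pic,uv):
    u=cv2.undistortPoints(np.array(uv,float).reshape(-1,1,2),np.array(pic['intrinsics'],float),np.array(pic['D'],float))[:,0]
    T=pose(pic); d=np.c_[u[:,0],-u[:,1],-np.ones(len(u))]@T[:3,:3].T
    return T[:3,3],d
def onz(pic,uv,z):
    o,d=ray(pic,uv); return o+d*((z-o[2])/d[:,2])[:,None]
def tri(obs): # [(pic,uv)]
    A=np.zeros((3,3));b=np.zeros(3)
    for p,uv in obs:
        o,d=ray(p,uv); d=d[0]/np.linalg.norm(d[0]); M=np.eye(3)-np.outer(d,d); A+=M;b+=M@o
    return np.linalg.solve(A,b)
def save(pic,fn): cv2.imwrite('pics/'+fn,pic['color'][:,:,::-1])
E
python3 - <<'E'
from h import *
print(status.read_state())
P={}
for n in ['scene','top','wrist']:
    p=shot(n); P[n]=p; save(p,n+'0.png'); print(n,pose(p).round(3).tolist())
    for k in ['clamp_stand','copper_tube','thin_tube','tape_measure','hex_keys','push_rod','trigger']:
        m=masks_of(p,k); print(k,[(round(x['score'],2),list(map(int,x['bbox']))) for x in m[:2]]); p['m_'+k]=m[:1]
pickle.dump(P,open('P0.pkl','wb'))
a=np.hstack([P['scene']['color'],P['top']['color']])[:,:,::-1]
E
```

```text
{'time': 0.0, 'q': array([ 1.24409390e+00,  2.64716128e-01,  1.60541119e+00, -1.70705789e-05,
        1.27368858e+00, -3.68982110e-02]), 'joint_vel': array([ 1.31493913e-03, -6.37613168e-04,  4.48327223e-05,  1.40936870e-03,
        1.45090206e-03,  5.30864896e-04]), 'joint_torque': array([ 2.13794388e-03, -5.15103507e+01, -3.67323446e+01, -6.08794176e-05,
        1.29722140e-02, -2.68772362e-05]), 'tool_pos': array([0.19265775, 0.64614402, 0.22996689]), 'tcp_rot': array([-0.45356825, -3.10828631,  0.00343892]), 'wrist_force': array([ 0.49745042, -0.28860866,  0.46075957]), 'torque': array([-0.00048595, -0.05477421, -0.04227899]), 'grip_force': 0.0, 'width': 0.9970502651589981}
scene [[0.9, 0.307, -0.308, 0.132], [-0.435, 0.623, -0.65, -0.677], [-0.007, 0.719, 0.695, 0.816], [0.0, 0.0, 0.0, 1.0]]
clamp_stand [(0.94, [246, 159, 336, 251])]
copper_tube [(0.66, [255, 109, 266, 141])]
thin_tube [(0.57, [214, 128, 218, 154]), (0.3, [294, 181, 323, 240])]
tape_measure [(0.77, [187, 168, 219, 191]), (0.71, [249, 160, 335, 251])]
hex_keys [(0.96, [291, 296, 339, 328])]
push_rod [(0.74, [292, 297, 338, 327]), (0.62, [256, 208, 306, 222])]
trigger [(0.65, [257, 205, 304, 218])]
top [[0.026, 0.992, -0.125, 0.348], [-1.0, 0.026, -0.005, 0.005], [-0.002, 0.125, 0.992, 1.159], [0.0, 0.0, 0.0, 1.0]]
clamp_stand [(0.56, [207, 132, 316, 226])]
copper_tube [(0.6, [134, 131, 155, 151]), (0.31, [249, 150, 317, 177])]
thin_tube [(0.47, [132, 197, 152, 204])]
tape_measure [(0.86, [183, 223, 205, 249])]
hex_keys [(0.74, [359, 189, 376, 229]), (0.68, [208, 133, 314, 222])]
push_rod [(0.77, [249, 148, 316, 176])]
trigger [(0.66, [188, 225, 205, 248]), (0.64, [267, 168, 292, 210])]
wrist [[0.287, -0.923, -0.257, 0.128], [0.958, 0.276, 0.076, 0.666], [0.001, -0.268, 0.963, 0.374], [0.0, 0.0, 0.0, 1.0]]
clamp_stand []
copper_tube []
thin_tube []
tape_measure []
hex_keys []
push_rod []
trigger []
```

```bash
python3 - <<'E'
from h import *
P=pickle.load(open('P0.pkl','rb'))
c=P['top']['color'][100:270,110:400][:,:,::-1]; cv2.imwrite('pics/topc.png',cv2.resize(c,None,fx=2.7,fy=2.7,interpolation=cv2.INTER_CUBIC))
c=P['scene']['color'][90:340,170:360][:,:,::-1]; cv2.imwrite('pics/scenec.png',cv2.resize(c,None,fx=2.4,fy=2.4,interpolation=cv2.INTER_CUBIC))
E
```

```text
(no output)
```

View pics/topc.png

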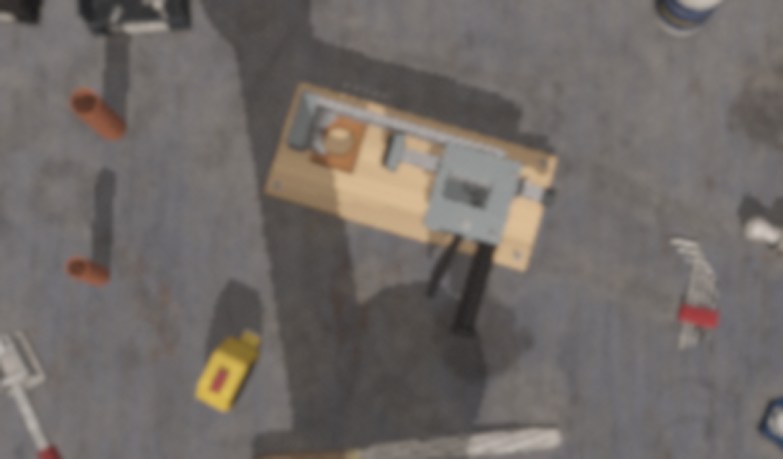

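View pics/scenec.png

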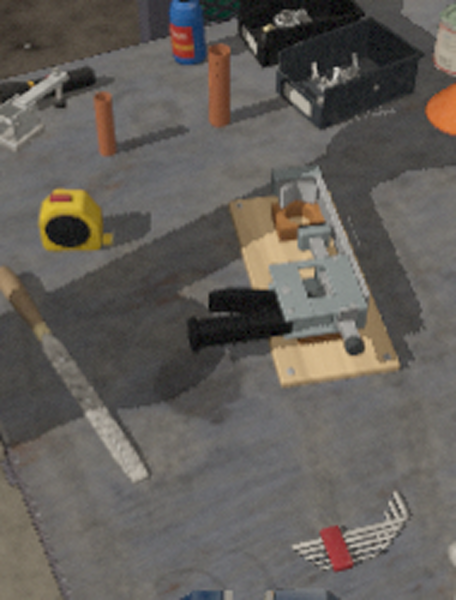

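Top crop: stand with board corners at about (302,83), (557,155), (525,270) and (265,192), bore at (338,138), thick tube top at (84,100) and base at (115,130). The scene crop agrees: the thick tube stands at (219,85), and the grip and trigger point to the lower left.

```bash
python3 - <<'E'
from h import *
from scipy.optimize import least_squares
P=pickle.load(open('P0.pkl','rb')); t,s=P['top'],P['scene']
tc=lambda u,v:(110+u/2.7-.3,100+v/2.7-.3); sc=lambda u,v:(170+u/2.4-.3,90+v/2.4-.3)
B=np.array([tc(302,83),tc(557,155),tc(525,270),tc(265,192)])
W=onz(t,B,.012); print(W.round(4), np.linalg.norm(np.roll(W,-1,0)-W,axis=1))
Ws=onz(s,[sc(232,200),sc(281,380),sc(398,361)],.012); print('scene',Ws.round(4))
print('holder top',onz(t,[tc(340,137)],.032))
d=(W[0]-W[1]+W[3]-W[2]); print('yaw y',np.degrees(np.arctan2(-d[0],d[1])))
d=(W[0]-W[3]+W[1]-W[2]); print('yaw x',np.degrees(np.arctan2(d[1],d[0])))
# tube: silhouettes fit
for nm,r,h in [('copper_tube',.014,.11),('thin_tube',.011,.085)]:
    b0=onz(t,[tc(112,128) if r>.012 else tc(98,272)],.01)[0]
    a=np.linspace(0,2*np.pi,24)
    def cyl(x):
        return np.vstack([np.c_[x[0]+r*np.cos(a),x[1]+r*np.sin(a),0*a+z] for z in (0,h)])
    for p in (t,s):
        for m in p['m_'+nm]:
            def f(x):
                q=proj(p,cyl(x)); return np.r_[q.min(0),q.max(0)]-np.r_[m['bbox'][:2],m['bbox'][2:]]
            r_=least_squares(f,b0[:2]); print(nm,r_.x.round(4),r_.fun.round(1))
    print(b0)
    print('scene base/top', onz(s,[sc(219,122) if r>.012 else sc(108,152)],.0).round(3))
for nm in ['tape_measure','hex_keys']:
    b=t['m_'+nm][0]['bbox']; print(nm,onz(t,[(b[0],b[1]),(b[2],b[3])],.03).round(3))
E
```

```text
[[ 0.6608  0.117   0.012 ]
 [ 0.5901 -0.1539  0.012 ]
 [ 0.4677 -0.1219  0.012 ]
 [ 0.5427  0.1514  0.012 ]] [0.27999522 0.12651324 0.28340861 0.12302052]
scene [[ 0.5476  0.1569  0.012 ]
 [ 0.4683 -0.1148  0.012 ]
 [ 0.5882 -0.1456  0.012 ]]
holder top [[0.59908123 0.07359732 0.032     ]]
yaw y -14.994839664467301
yaw x -15.47574648150389
copper_tube [0.6115 0.3197] [ 0.1  0.3 -0.1 -0.4]
copper_tube [0.6093 0.3218] [ 1.  -1.5 -1.   1.4]
[0.60711505 0.31552891 0.01      ]
scene base/top [[0.609 0.32  0.   ]]
thin_tube [0.4487 0.3207] [ 1.6 -1.6 -1.7  1.7]
thin_tube [0.4603 0.3228] [-2.5 -0.7  2.6  0.6]
[0.45430714 0.32119951 0.01      ]
scene base/top [[0.452 0.326 0.   ]]
tape_measure [[0.391 0.209 0.03 ]
 [0.323 0.146 0.03 ]]
hex_keys [[ 0.498 -0.273  0.03 ]
 [ 0.391 -0.317  0.03 ]]
```

>>> drive_tool --pt "0 0 0 -0.03 -0.024 0 1" --pt "0 0 0 -0.03 -0.024 0 1" --pt "0 0 0 -0.03 -0.024 0 1" --pt "0 0 0 -0.03 -0.024 0 1" --pt "0 0 0 -0.03 -0.024 0 1" --pt "0 0 0 -0.03 -0.024 0 1" --pt "0 0 0 -0.03 -0.024 0 1" --pt "0 0 0 -0.03 -0.024 0 1" --force 40

```text
time: 1.87
tool_pos: [0.3687, 0.3927, 0.2316]
tcp_rot: [0.453, 3.108, 0.001]
wrist_force: [1.1, 1.8, 0.7]
width: 1.004
grip_force: 0.0
```

>>> drive_tool --pt "0 0 0 -0.036 0 0 1" --pt "0 0 0 -0.036 0 0 1" --pt "0 0 0 -0.036 0 0 1" --pt "0 0 0 -0.036 0 0 1" --pt "0 0 0 -0.036 0 0 1" --pt "0 0 0 -0.036 0 0 1" --pt "0 0 0 -0.036 0 0 1" --pt "0 0 0 0 0 0 1"

```text
time: 2.53
tool_pos: [0.6153, 0.3194, 0.2306]
tcp_rot: [0.459, 3.104, -0.001]
wrist_force: [-0.5, 0.6, -0.5]
width: 0.998
grip_force: 0.0
```

```bash
python3 - <<'E'
from h import *
p=shot('wrist'); print(p['_s']['tool_pos'],p['_s']['time']); save(p,'w1.png')
m=masks_of(p,'copper_tube'); print([(x['score'],x['bbox']) for x in m]); p['m']=m
pickle.dump(p,open('w1.pkl','wb'))
E
```

```text
[0.6152881  0.31939798 0.23055724] 2.5333
[(0.84, [239.9, 142.5, 274.3, 194.5]), (0.62, [0.0, 139.4, 123.4, 242.2])]
```

>>> drive_tool --pt "0 0 0 -0.01 -0.04 0 1" --pt "0 0 0 -0.01 -0.04 0 1" --pt "0 0 0 -0.01 -0.04 0 1" --pt "0 0 0 -0.01 -0.04 0 1" --pt "0 0 0 -0.01 -0.04 0 1" --pt "0 0 0 -0.01 -0.04 0 1" --pt "0 0 0 0 0 0 1"

```text
time: 3.22
tool_pos: [0.5968, 0.0695, 0.2316]
tcp_rot: [0.46, 3.108, -0.005]
wrist_force: [0.5, 0.6, -0.1]
width: 1.001
grip_force: 0.0
```

```bash
python3 - <<'E'
from h import *
p=shot('wrist'); print(p['_s']['tool_pos'],p['_s']['time']); save(p,'w2.png')
p['m']=masks_of(p,'clamp_stand');print([(x['score'],x['bbox']) for x in p['m']])
pickle.dump(p,open('w2.pkl','wb'))
a=cv2.imread('pics/w1.png'); b=cv2.imread('pics/w2.png'); cv2.imwrite('pics/w12.png',cv2.resize(np.hstack([a,b]),(800,300)))
E
```

```text
[0.59676209 0.06948051 0.23164418] 3.2167
[(0.74, [45.1, 0.5, 321.3, 206.3])]
```

View pics/w12.png

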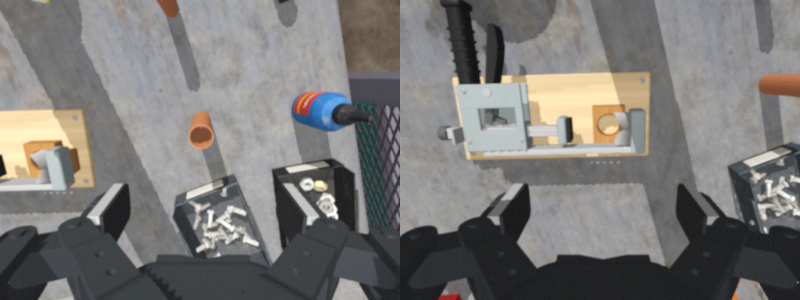

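Left half (tube hover): thick tube stands at (202,132), with a screw bin just beyond it at (218,218). Right half (stand hover): board with bore at (608,124), fixed jaw (638,130), moving jaw (566,128), body (492,115), and trigger and grip at (492,55) and (462,40).

```bash
python3 - <<'E'
from h import *
from scipy.optimize import least_squares
w1=pickle.load(open('w1.pkl','rb'))
P=pickle.load(open('P0.pkl','rb'))
a=np.linspace(0,2*np.pi,36)
def cyl(x,r=.014,h=.11): return np.vstack([np.c_[x[0]+r*np.cos(a),x[1]+r*np.sin(a),0*a+z] for z in (0,h)])
m=w1['m'][0]; bb=np.array(m['bbox'])
f=lambda x:(lambda q:np.r_[q.min(0),q.max(0)]-bb)(proj(w1,cyl(x)))
r=least_squares(f,[.611,.32]); print(r.x,r.fun)
img=P and cv2.imread('pics/w2.png'); cv2.imwrite('pics/w2c.png',cv2.resize(img[0:215,40:340],None,fx=2.65,fy=2.65,interpolation=cv2.INTER_CUBIC))
E
```

```text
[0.61359495 0.31723017] [ 1.06469889  1.31274103 -1.0640837  -1.04223103]
```

View pics/w2c.png

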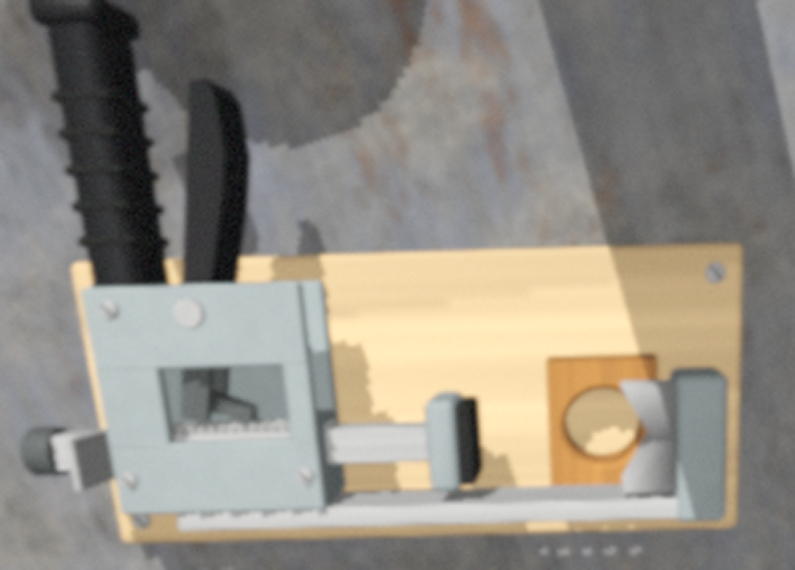

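The crop shows the board corners at (742,245), (72,262), (122,541) and (735,527), the bore rim centred near (603,421), the trigger pin head at (188,312) and the trigger blade front edge at (245,170).

```bash
python3 - <<'E'
from h import *
from scipy.optimize import least_squares
w=pickle.load(open('w2.pkl','rb')); P=pickle.load(open('P0.pkl','rb')); t,s=P['top'],P['scene']
c=lambda u,v:(40+u/2.65-.3,v/2.65-.3)
tc=lambda u,v:(110+u/2.7-.3,100+v/2.7-.3); sc=lambda u,v:(170+u/2.4-.3,90+v/2.4-.3)
# board corners order: (+x,+y),(+x,-y),(-x,-y),(-x,+y)
obs=[(w,[c(735,527),c(122,541),c(72,262),c(742,245)],[0,1,2,3]),(t,[tc(302,83),tc(557,155),tc(525,270),tc(265,192)],[0,1,2,3]),(s,[sc(232,200),sc(281,380),sc(398,361)],[3,2,1])]
hol=[(w,c(603,421)),(t,tc(340,137))]
C0=np.array([[63,142.5],[63,-142.5],[-63,-142.5],[-63,142.5]])/1000
def S(x,p):
    p=np.atleast_2d(p); k,q=np.cos(x[2]),np.sin(x[2])
    return np.c_[x[0]+k*p[:,0]-q*p[:,1],x[1]+q*p[:,0]+k*p[:,1],p[:,2]]
def f(x,which=(0,1,2)):
    r=[]
    for i in which:
        p,uv,ix=obs[i]; r.append((proj(p,S(x,np.c_[C0[ix]+x[3:5],np.full(len(ix),.012)]))-uv).ravel())
    for i in which:
        if i<2: r.append((proj(hol[i][0],S(x,[.045,.099,.032]))-hol[i][1]).ravel()*(1.5))
    return np.concatenate(r)
for wh in [(0,),(0,1),(0,1,2)]:
    r=least_squares(lambda x:f(x,wh),[.55,-.02,-.26,0.02,0]); x=r.x
    print(x.round(4),np.degrees(x[2]),np.abs(r.fun).max(), 'holder',S(x,[.045,.099,.032]).round(4),'grip',S(x,[-.058,-.0885,.05]).round(4),'trig',S(x,[-.058,-.0335,.05]).round(4))
    q=proj(w,S(x,[[-.008,-.051,.066],[-.058,-.0885,.064],[-.058,-.0335,.062],[.045,.045,.063]])); print(((q-[40,0])*2.65).round())
    z=x
    if wh==(0,): print('pin z=.066', onz(w,[c(188,312)],.066))
np.save('stand.npy',x)
for st in (w,):
    R_=R.from_rotvec(st['_s']['tcp_rot']).as_matrix(); print(R_.round(4))
E
```

```text
[ 0.5257 -0.0057 -0.2702  0.0378  0.0177] -15.479756669881322 1.6269011195302738 holder [[0.5955 0.0776 0.032 ]] grip [[ 0.4462 -0.0756  0.05  ]] trig [[ 0.4608 -0.0226  0.05  ]]
[[188. 303.]
 [ 63. 159.]
 [222. 156.]
 [463. 439.]]
pin z=.066 [[ 0.50679253 -0.05429266  0.066     ]]
[ 0.5263 -0.0064 -0.2691  0.0371  0.0177] -15.416067451023785 2.1090577073537276 holder [[0.596  0.0771 0.032 ]] grip [[ 0.4468 -0.0763  0.05  ]] trig [[ 0.4614 -0.0233  0.05  ]]
[[187. 306.]
 [ 62. 162.]
 [220. 158.]
 [462. 440.]]
[ 0.5261 -0.0062 -0.271   0.037   0.0181] -15.527909823464658 1.9926376801620336 holder [[0.596  0.0771 0.032 ]] grip [[ 0.4465 -0.076   0.05  ]] trig [[ 0.4612 -0.023   0.05  ]]
[[188. 305.]
 [ 62. 161.]
 [221. 157.]
 [462. 440.]]
[[-9.572e-01  2.895e-01 -4.000e-04]
 [ 2.895e-01  9.572e-01 -3.500e-03]
 [-6.000e-04 -3.400e-03 -1.000e+00]]
```

>>> drive_tool --pt "0 0 0 0.0096 0.0405 0 1" --pt "0 0 0 0.0096 0.0405 0 1" --pt "0 0 0 0.0096 0.0405 0 1" --pt "0 0 0 0.0096 0.0405 0 1" --pt "0 0 0 0.0096 0.0405 0 1" --pt "0 0 0 0.0096 0.0405 0 1" --pt "0 0 -1.3 0 0 0.02 1" --pt "0 0 0 0 0 0.02 1"

```text
time: 3.98
tool_pos: [0.6118, 0.3311, 0.1928]
tcp_rot: [0.406, 3.112, 0.006]
wrist_force: [-1.1, -1.0, -0.4]
width: 0.997
grip_force: 0.0
```

```bash
python3 - <<'E'
from h import *
from scipy.optimize import least_squares
p=shot('wrist'); S=p['_s']; print(S['tool_pos'],S['time'])
R_=R.from_rotvec(S['tcp_rot']).as_matrix(); print(R_.round(3))
a=np.linspace(0,2*np.pi,36)
def cyl(x,r=.014,h=.11): return np.vstack([np.c_[x[0]+r*np.cos(a),x[1]+r*np.sin(a),0*a+z] for z in (0,h)])
for m in masks_of(p,'copper_tube')[:2]:
    bb=np.array(m['bbox']); f=lambda x:(lambda q:np.r_[q.min(0),q.max(0)]-bb)(proj(p,cyl(x)))
    r=least_squares(f,[.611,.32]); print(m['score'],bb,r.x,r.fun.round(1),'tool delta',(R_.T@(np.r_[r.x,.068]-S['tool_pos'])).round(4))
print('tcp px',proj(p,S['tool_pos']))
E
```

```text
[0.61182771 0.33111971 0.19281233] 3.9833
[[-0.967  0.256  0.004]
 [ 0.256  0.967  0.003]
 [-0.003  0.004 -1.   ]]
0.73 [221.4 157.3 261.1 215.8] [0.61425641 0.31605978] [ 1.4 -1.7 -1.4  1.2] tool delta [-0.0059 -0.0144  0.1248]
0.54 [192.8   1.7 219.8  20.6] [0.48242089 0.32820582] [-11.  -19.4  16.8  32.9] tool delta [ 0.1247 -0.0365  0.1243]
tcp px [[260.40046664 240.01553558]]
```

>>> drive_tool --pt "0 0 0 -0.0045 -0.0124 0.0 1" --pt "0 0 0 0 0 0.0 1" --pt "0 0 0 0 0 0.03 1" --pt "0 0 0 0 0 0 1" --pt "0 0 0 0 0 0 1"

```text
time: 4.5
tool_pos: [0.6129, 0.3101, 0.1609]
tcp_rot: [-0.42, -3.111, 0.002]
wrist_force: [-0.4, 1.0, -0.1]
width: 0.996
grip_force: 0.0
```

```bash
python3 - <<'E'
from h import *
from scipy.optimize import least_squares
a=np.linspace(0,2*np.pi,36)
def cyl(x,r=.014,h=.11): return np.vstack([np.c_[x[0]+r*np.cos(a),x[1]+r*np.sin(a),0*a+z] for z in (0,h)])
for n in ('wrist','top'):
    p=shot(n); S=p['_s']; print(S['tool_pos'],S['time'])
    R_=R.from_rotvec(S['tcp_rot']).as_matrix()
    for m in masks_of(p,'copper_tube')[:1]:
        bb=np.array(m['bbox']); f=lambda x:(lambda q:np.r_[q.min(0),q.max(0)]-bb)(proj(p,cyl(x)))
        r=least_squares(f,[.611,.32]); print(m['score'],bb,r.x,r.fun.round(1),'tool delta',(R_.T@(np.r_[r.x,.068]-S['tool_pos'])).round(4))
    save(p,'g_%s.png'%n)
E
```

```text
[0.61288768 0.31006178 0.16086292] 4.5
0.94 [248.1 152.8 292.6 223.6] [0.61244273 0.31696663] [ 0.8  0.8 -0.8 -0.6] tool delta [0.0021 0.0067 0.0929]
[0.61438055 0.31101317 0.16293358] 4.6
0.79 [136.4 132.4 155.9 152.3] [0.60863193 0.31620088] [-0.8  0.1  0.9 -0.1] tool delta [0.007  0.0034 0.0949]
```

>>> drive_tool --pt "0 0 0 0.002 0.006 0.01 1" --pt "0 0 0 0 0 0.03 1" --pt "0 0 0 0 0 0.03 1" --pt "0 0 0 0 0 0.025 1" --pt "0 0 0 0 0 0 1" --pt "0 0 0 0 0 0 0.25" --pt "0 0 0 0 0 0 0.25" --pt "0 0 0 0 0 0 0.25" --force 30

```text
time: 5.37
tool_pos: [0.6153, 0.3187, 0.069]
tcp_rot: [0.418, 3.11, 0.004]
wrist_force: [-0.2, 0.0, 0.3]
width: 0.605
grip_force: 0.0
```

>>> drive_tool --pt "0 0 0 0 0 0 0.2" --pt "0 0 0 0 0 0 0.2" --pt "0 0 0 0 0 0 0.2" --pt "0 0 0 0 0 0 0.2" --pt "0 0 0 0 0 0 0.2" --pt "0 0 0 0 0 0 0.2"

```text
time: 5.87
tool_pos: [0.6148, 0.3182, 0.0686]
tcp_rot: [0.418, 3.111, 0.003]
wrist_force: [0.1, -0.2, 5.6]
width: 0.315
grip_force: 29.9
```

>>> drive_tool --pt "0 0 0 0 0 -0.034 0.2" --pt "0 0 0 0 0 -0.034 0.2" --pt "0 0 0 -0.0077 -0.03 -0.02 0.2" --pt "0 0 0 -0.0077 -0.0395 -0.012 0.2" --pt "0 0 0 -0.0077 -0.0395 0 0.2" --pt "0 0 0 -0.0077 -0.0395 0 0.2" --pt "0 0 0 -0.0077 -0.0395 0 0.2" --pt "0 0 0 -0.0077 -0.0395 0 0.2"

```text
time: 6.53
tool_pos: [0.5972, 0.0846, 0.1663]
tcp_rot: [0.418, 3.114, -0.0]
wrist_force: [0.1, -0.3, -0.9]
width: 0.32
grip_force: 30.0
```

>>> drive_tool --pt "0 0 0 0 -0.0095 0 0.2" --pt "0 0 0 0 0 0 0.2" --pt "0 0 0 0 0 0 0.2" --pt "0 0 0 0 0 0 0.2"

```text
time: 6.87
tool_pos: [0.5955, 0.0782, 0.1662]
tcp_rot: [0.418, 3.114, 0.001]
wrist_force: [0.3, -0.5, -1.0]
width: 0.32
grip_force: 30.0
```

```bash
python3 - <<'E'
from h import *
p=shot('wrist'); save(p,'h1.png'); print(p['_s']['tool_pos'],p['_s']['tcp_rot'],p['_s']['time'])
m=masks_of(p,'copper_tube')[:1]; print([(x['score'],x['bbox']) for x in m]); p['m']=m
m=masks_of(p,'clamp_stand')[:1]; print([(x['score'],x['bbox']) for x in m])
pickle.dump(p,open('h1.pkl','wb'))
cv2.imwrite('pics/h1c.png',cv2.resize(cv2.imread('pics/h1.png')[100:330,120:420],None,fx=2.6,fy=2.6,interpolation=cv2.INTER_CUBIC))
E
```

```text
[0.59552671 0.07822864 0.16619218] [4.17814328e-01 3.11363323e+00 1.28978539e-03] 6.8667
[(0.79, [216.6, 175.2, 298.3, 314.9])]
[(0.72, [0.0, 0.0, 322.6, 221.4])]
```

View pics/h1c.png

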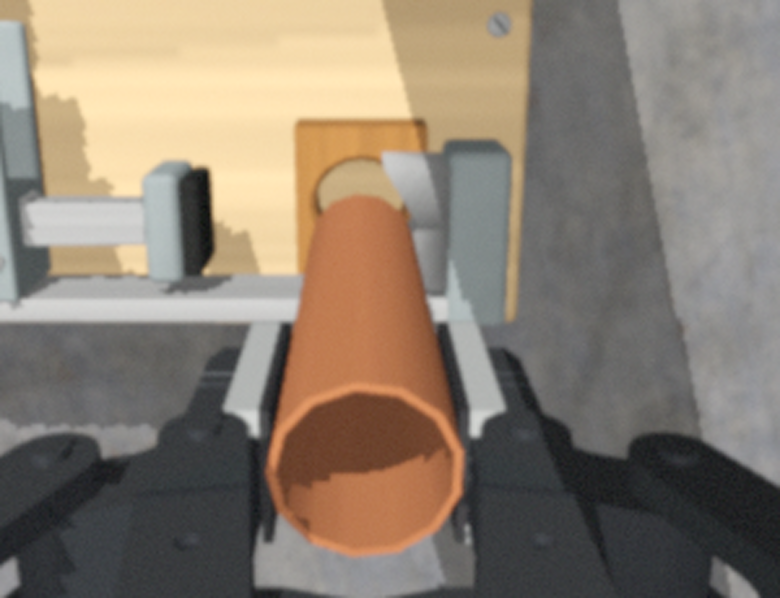

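Crop: the tube hangs upright in the fingers, top rim centre (366,470), lower end edge at (361,197); the holder block's corners are (296,120) and (426,120) with the bore's rim from (317,190) to its top at (360,157), lying right behind the tube's lower end.

```bash
cat > fit.py <<'E'
from h import *
from scipy.optimize import least_squares
p=pickle.load(open('h1.pkl','rb')); x0=np.load('stand.npy')
c=lambda u,v:np.array((120+u/2.6-.3,100+v/2.6-.3))
S=p['_s']; Rm=R.from_rotvec(S['tcp_rot']).as_matrix(); tp=S['tool_pos']
k,q=np.cos(x0[2]),np.sin(x0[2]); M=np.array([[k,-q],[q,k]])
a=np.linspace(0,2*np.pi,72)
def fh(h):
    pts=[np.r_[h+M@d,.032] for d in np.array([[-.028,-.023],[-.028,.023]])]
    r=(proj(p,pts)-[c(296,120),c(426,120)]).ravel()
    cc=np.c_[h+ .017*np.c_[np.cos(a),np.sin(a)],0*a+.032]; g=proj(p,cc).min(0)-c(316,156)
    return np.r_[r,g]
r=least_squares(fh,[.596,.077]); h=r.x; print('holder',h,r.fun.round(1))
def ft(t):
    B=np.c_[t[:2]+.014*np.c_[np.cos(a),np.sin(a)],0*a+t[2]]; T=B+[0,0,.11]
    b=proj(p,B); g=proj(p,T)
    # line edges: lower end extreme top v; sides of lower end
    return np.r_[b[:,1].min()-c(0,196)[1], g.min(0)-c(268,384), g.max(0)-c(464,553), b[:,0].min()-c(316,0)[0], b[:,0].max()-c(408,0)[0]]
r=least_squares(ft,[tp[0],tp[1],.1]); t=r.x; print('tube',t,r.fun.round(1),'tcp',tp)
d=np.r_[h-t[:2],0]; print('world d',d.round(4),'tool d',(Rm.T@d).round(4))
E
python3 fit.py; python3 - <<'E'
from h import *
x=np.load('stand.npy'); s=status.read_state(); print(s['tool_pos'],s['time'])
E
```

```text
holder [0.59636115 0.07712211] [-0.5  0.5  1.4  0.6 -1.  -1. ]
tube [0.59388857 0.07840978 0.09497129] [ 0.5  0.1 -0.5 -0.9  0.2 -1.2  2.7] tcp [0.59552671 0.07822864 0.16619218]
world d [ 0.0025 -0.0013  0.    ] tool d [-0.0027 -0.0006 -0.    ]
[0.59553592 0.07870087 0.16609201] 7.0167
```

>>> drive_tool --pt "0 0 0 -0.0025 -0.0006 0.02 0.2" --pt "0 0 0 0 0 0.02 0.2" --pt "0 0 0 0 0 0.015 0.2" --pt "0 0 0 0 0 0 0.2" --pt "0 0 0 0 0 0 0.2" --force 20

```text
time: 7.43
tool_pos: [0.5968, 0.0768, 0.1101]
tcp_rot: [-0.416, -3.111, 0.001]
wrist_force: [0.6, 0.2, 0.5]
width: 0.319
grip_force: 30.1
```

```bash
python3 - <<'E'
from h import *
p=shot('wrist'); save(p,'h2.png'); print(p['_s']['tool_pos'],p['_s']['tcp_rot'],p['_s']['time'])
pickle.dump(p,open('h2.pkl','wb'))
cv2.imwrite('pics/h2c.png',cv2.resize(cv2.imread('pics/h2.png')[100:330,120:420],None,fx=2.6,fy=2.6,interpolation=cv2.INTER_CUBIC))
E
```

```text
[0.59675095 0.0768257  0.11006174] [-4.15853972e-01 -3.11120432e+00  7.79136892e-04] 7.4333
```

View pics/h2c.png

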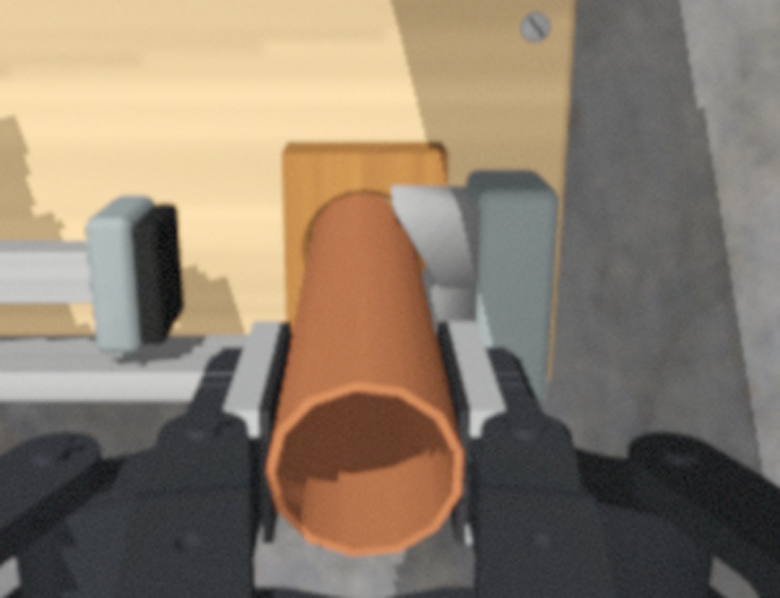

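The tube's lower end (rim top at (362,195)) now sits just over the bore (rim top (362,189), left edge (307,235)); block corners (284,143) and (445,143).

```bash
sed -e 's/h1.pkl/h2.pkl/; s/c(296,120),c(426,120)/c(284,143),c(446,143)/; s/c(316,156)/c(306,189)/; s/c(0,196)/c(0,195)/; s/, b\[:,0\].min.*\]$/]/; s/+x\[0/&/; s/tp\[1\],.1\]/tp[1],.04]/' fit.py > fit2.py; python3 fit2.py
```

```text
holder [0.59596732 0.07696145] [-0.9  0.7  1.3  1.  -0.4 -1.7]
tube [0.59465252 0.07734756 0.03982477] [ 0.7  0.1 -0.9 -0.1  0.5] tcp [0.59675095 0.0768257  0.11006174]
world d [ 0.0013 -0.0004  0.    ] tool d [-0.0014 -0.     -0.    ]
```

>>> drive_tool --pt "0 0 0 -0.0012 0 0.004 0.2" --pt "0 0 0 0 0 0.005 0.2" --pt "0 0 0 0 0 0.005 0.2" --pt "0 0 0 0 0 0.005 0.2" --pt "0 0 0 0 0 0.004 0.2" --pt "0 0 0 0 0 0 0.2"

```text
time: 7.98
tool_pos: [0.599, 0.0756, 0.0874]
tcp_rot: [0.419, 3.113, 0.0]
wrist_force: [2.1, -0.2, -2.0]
width: 0.317
grip_force: 29.9
```

>>> drive_tool --pt "0 0 0 0 0 0.003 0.2" --pt "0 0 0 0 0 0.002 0.2" --pt "0 0 0 0 0 0 0.2" --pt "0 0 0 0 0 0 0.2"

```text
time: 8.32
tool_pos: [0.599, 0.0756, 0.0831]
tcp_rot: [0.418, 3.113, 0.0]
wrist_force: [2.0, 0.6, -2.2]
width: 0.319
grip_force: 30.0
```

>>> drive_tool --pt "0 0 0 0 0 0 0.4" --pt "0 0 0 0 0 0 0.6" --pt "0 0 0 0 0 0 0.9" --pt "0 0 0 0 0 0 0.9" --pt "0 0 0 0 0 -0.03 0.9" --pt "0 0 0 0 0 -0.04 0.9" --pt "0 0 0 0 0 -0.03 0.9" --pt "0 0 0 0 0 0 0.9"

```text
time: 8.98
tool_pos: [0.6037, 0.076, 0.1917]
tcp_rot: [0.417, 3.101, 0.004]
wrist_force: [1.6, 0.8, 1.3]
width: 0.896
grip_force: 0.0
```

```bash
python3 - <<'E'
from h import *
p=shot('wrist'); save(p,'h3.png'); print(p['_s'])
cv2.imwrite('pics/h3c.png',cv2.resize(p['color'][0:260,40:400][:,:,::-1],None,fx=2.2,fy=2.2,interpolation=cv2.INTER_CUBIC))
x=np.load('stand.npy'); M=R.from_euler('z',x[2]).as_matrix()
S=p['_s']; Rm=R.from_rotvec(S['tcp_rot']).as_matrix()
mid=np.array([x[0],x[1],0])+M@[-.058,-.061,.030]
print('mid',mid,'tool d',Rm.T@(mid-S['tool_pos']),'yaw err deg',np.degrees(np.arctan2(Rm[0,1],Rm[1,1])+x[2]))
p2=shot('top'); save(p2,'h3t.png')
for q in (p,p2):
    m=masks_of(q,'copper_tube')[:1]
    a=np.linspace(0,6.283,40); ax=np.r_[x[0],x[1],0]+M@[.045,.099,0]
    c=np.vstack([np.c_[ax[0]+.014*np.cos(a),ax[1]+.014*np.sin(a),0*a+z] for z in (.035,.122)])
    g=proj(q,c); print('tube bbox',[k['bbox'] for k in m],'expect',g.min(0),g.max(0))
E
```

```text
{'time': 8.9833, 'q': array([ 8.43249807e-02,  1.58408139e-01,  1.80511993e+00, -1.45391366e-05,
        1.16477546e+00, -1.21941489e+00]), 'joint_vel': array([ 0.00036042,  0.03889223,  0.05736747, -0.00093454, -0.07029358,
        0.00089409]), 'joint_torque': array([ 5.86897088e-02, -4.03358066e+01, -3.07069802e+01, -2.12480263e-03,
        9.86545980e-01,  3.24416555e-05]), 'tool_pos': array([0.60368741, 0.07601106, 0.19173442]), 'tcp_rot': array([0.41650887, 3.10076291, 0.00447265]), 'wrist_force': array([1.55075822, 0.76737771, 1.28874984]), 'torque': array([ 0.06844957, -0.08848705,  0.0148675 ]), 'grip_force': 0.0, 'width': 0.896381930974768}
mid [ 0.45387676 -0.04948901  0.03      ] tool d [ 0.11338784 -0.16131762  0.15959746] yaw err deg -0.2286571620503326
tube bbox [[236.2, 149.2, 277.4, 207.6]] expect [238.40264599 146.30872793] [278.15679183 204.52187212]
tube bbox [[229.1, 138.8, 239.4, 153.2]] expect [226.93881234 138.62155767] [239.28432045 156.19661253]
```

View pics/h3c.png

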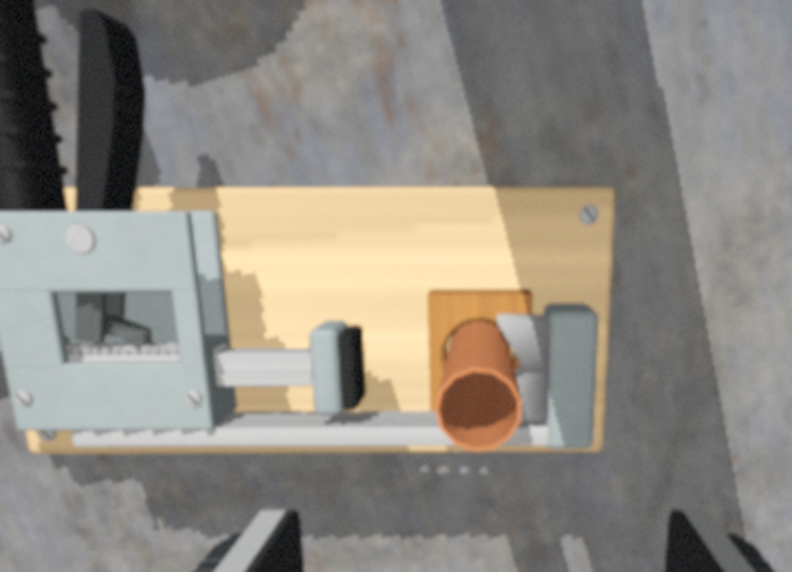

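The tube stands upright in the bore (rim at (480,408), bore at (478,345)); the moving jaw is still back at (340,365).

>>> drive_tool --pt "0 0 0 0.0227 -0.0323 0 0.9" --pt "0 0 0 0.0227 -0.0323 0 0.9" --pt "0 0 0 0.0227 -0.0323 0 0.9" --pt "0 0 0 0.0227 -0.0323 0 0.9" --pt "0 0 0 0.0227 -0.0323 0 0.9" --pt "0 0 0 0 0 0.03 0.85" --pt "0 0 0 0 0 0 0.85" --pt "0 0 0 0 0 0 0.85"

```text
time: 9.85
tool_pos: [0.4439, -0.0499, 0.1506]
tcp_rot: [-0.419, -3.107, -0.001]
wrist_force: [-0.1, 0.1, 1.0]
width: 0.852
grip_force: 0.0
```

```bash
python3 - <<'E'
from h import *
p=shot('wrist'); save(p,'t1.png'); print(p['_s']['tool_pos'],p['_s']['time'],p['_s']['width'])
x=np.load('stand.npy'); M=R.from_euler('z',x[2]).as_matrix()
S=p['_s']; Rm=R.from_rotvec(S['tcp_rot']).as_matrix()
o=np.array([x[0],x[1],0])
mid=o+M@[-.058,-.061,.030]; print('tool d',Rm.T@(mid-S['tool_pos']))
im=p['color'][:,:,::-1].copy()
pts=o+np.array([[-.058,-.0885,.064],[-.058,-.0335,.062],[-.008,-.051,.066],[-.058,-.0685,.064]])@M.T
g=proj(p,pts); print(g)
for q in g: cv2.circle(im,tuple(int(v) for v in q.round()),2,(0,0,255),-1)
cv2.imwrite('pics/t1c.png',cv2.resize(im[100:330,110:410],None,fx=2.6,fy=2.6,interpolation=cv2.INTER_CUBIC))
pickle.dump(p,open('t1.pkl','wb'))
E
```

```text
[ 0.44394696 -0.04992285  0.15055325] 9.85 0.8515540496104551
tool d [-0.01023163  0.00309317  0.12048909]
[[228.42608639 203.13923194]
 [299.43978707 202.44585251]
 [276.18466021 262.91939825]
 [254.36734736 203.1825824 ]]
```

View pics/t1c.png

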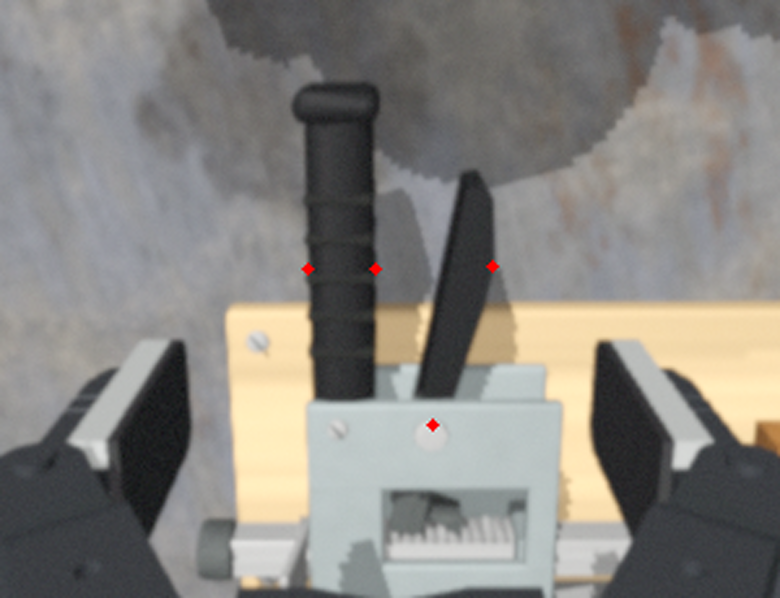

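Red marks (grip back (307,268), trigger front (492,266), pin (432,425)) fall on the grip, blade and near the pin head (433,435), so the model is good to about 1.5 mm.

>>> drive_tool --pt "0 0 0 -0.011 0.003 0.02 0.85" --pt "0 0 0 0 0 0.03 0.85" --pt "0 0 0 0 0 0 0.85" --pt "0 0 0 0 0 0 0.85" --pt "0 0 0 0 0 0 0.85" --force 20

```text
time: 10.32
tool_pos: [0.4591, -0.0498, 0.1041]
tcp_rot: [0.417, 3.114, 0.0]
wrist_force: [-0.7, -0.3, -0.6]
width: 0.85
grip_force: 0.0
```

```bash
python3 - <<'E'
from h import *
p=shot('wrist'); save(p,'t2.png'); S=p['_s']; print(S['tool_pos'],S['time'],S['width'])
x=np.load('stand.npy'); M=R.from_euler('z',x[2]).as_matrix()
Rm=R.from_rotvec(S['tcp_rot']).as_matrix(); o=np.array([x[0],x[1],0])
mid=o+M@[-.058,-.061,.030]; print('tool d',Rm.T@(mid-S['tool_pos']))
print(Rm.round(3).tolist())
E
```

```text
[ 0.45914682 -0.04980317  0.10413324] 10.3167 0.8502505275294905
tool d [ 0.00518552 -0.00108906  0.07413186]
[[-0.965, 0.263, 0.0], [0.263, 0.965, 0.0], [-0.0, 0.0, -1.0]]
```

>>> drive_tool --pt "0 0 0 0.004 -0.001 0.02 0.85" --pt "0 0 0 0 0 0.02 0.85" --pt "0 0 0 0 0 0.02 0.85" --pt "0 0 0 0 0 0.012 0.85" --pt "0 0 0 0 0 0 0.85" --pt "0 0 0 0 0 0 0.85" --pt "0 0 0 0 0 0 0.85"

```text
time: 10.95
tool_pos: [0.4557, -0.0503, 0.033]
tcp_rot: [0.418, 3.111, -0.0]
wrist_force: [1.2, 0.0, 0.2]
width: 0.851
grip_force: 0.0
```

```bash
python3 - <<'E'
from h import *
p=shot('wrist'); save(p,'t3.png'); S=p['_s']; print(S['tool_pos'],S['time'],S['width'],S['wrist_force'])
x=np.load('stand.npy'); M=R.from_euler('z',x[2]).as_matrix()
Rm=R.from_rotvec(S['tcp_rot']).as_matrix(); o=np.array([x[0],x[1],0])
mid=o+M@[-.058,-.061,.030]; print('tool d',Rm.T@(mid-S['tool_pos']))
cv2.imwrite('pics/t3c.png',cv2.resize(p['color'][100:330,110:410][:,:,::-1],None,fx=2.0,fy=2.0))
E
```

```text
[ 0.45571938 -0.05033665  0.0329657 ] 10.95 0.8514885608232315 [1.15423213 0.02222281 0.21006361]
tool d [0.00200992 0.00033058 0.00295973]
```

View pics/t3c.png

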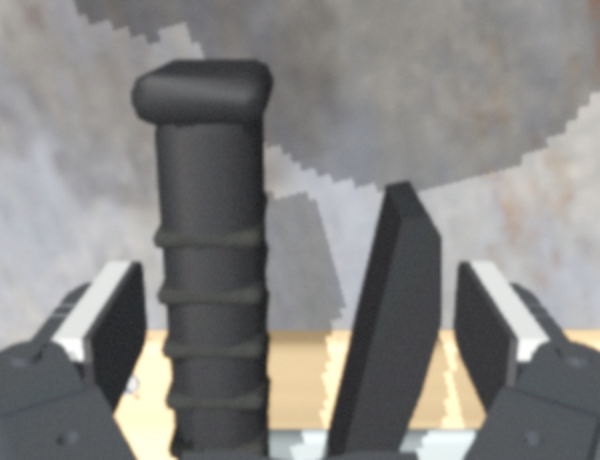

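The picture shows the grip (215,270) and blade (395,320) between the two pads at (110,320) and (490,320), pads clear on both sides.

>>> drive_tool --pt "0 0 0 0.001 0 0.002 0.7" --pt "0 0 0 0 0 0 0.55" --pt "0 0 0 0 0 0 0.45" --pt "0 0 0 0 0 0 0.35" --pt "0 0 0 0 0 0 0.35" --pt "0 0 0 0 0 0 0.35" --pt "0 0 0 0 0 0 0.35" --force 20

```text
time: 11.58
tool_pos: [0.4526, -0.0549, 0.0317]
tcp_rot: [-0.412, -3.114, 0.014]
wrist_force: [-11.9, -22.0, 18.9]
width: 0.528
grip_force: 17.6
```

>>> drive_tool --pt "0 0 0 0 -0.003 0 0.35" --pt "0 0 0 0 -0.003 0 0.35" --pt "0 0 0 0 -0.003 0 0.35" --pt "0 0 0 0 0 0 0.35" --pt "0 0 0 0 0 0 0.35"

```text
time: 12.0
tool_pos: [0.4517, -0.0592, 0.032]
tcp_rot: [0.417, 3.112, -0.001]
wrist_force: [-6.0, -0.1, 17.7]
width: 0.419
grip_force: 23.8
```

>>> drive_tool --pt "0 0 0 0 0.003 0 0.55" --pt "0 0 0 0 0.003 0 0.75" --pt "0 0 0 0 0.003 0 0.75" --pt "0 0 0 0 0 0 0.75" --pt "0 0 0 0 0 0 0.75" --pt "0 0 0 0 0 0 0.75"

```text
time: 12.5
tool_pos: [0.4528, -0.0498, 0.0289]
tcp_rot: [-0.418, -3.113, 0.0]
wrist_force: [-0.3, -0.5, -0.0]
width: 0.749
grip_force: 0.0
```

```bash
cat > jaw.py <<'E'
from h import *
p=shot('top'); import sys
S=p['_s']; print(S['tool_pos'],S['time'],S['width'],S['wrist_force'],S['grip_force'])
x=np.load('stand.npy'); M=R.from_euler('z',x[2]).as_matrix(); o=np.array([x[0],x[1],0])
Rm=R.from_rotvec(S['tcp_rot']).as_matrix(); print('in stand:',(M.T@(S['tool_pos']-o)).round(4))
# rectify plane z=.064 in the stand frame, 0.5 mm/px ; y -0.02..0.13, x 0.0..0.09
xs=np.arange(.09,0,-.0005); ys=np.arange(-.02,.14,.0005)
X,Y=np.meshgrid(xs,ys,indexing='ij')
W=o+np.c_[X.ravel(),Y.ravel(),0*X.ravel()+.064]@M.T
g=proj(p,W).astype(np.float32).reshape(X.shape+(2,))
im=cv2.remap(p['color'],g[...,0],g[...,1],cv2.INTER_CUBIC)[:,:,::-1]
cv2.imwrite('pics/%s.png'%sys.argv[1],cv2.resize(im,None,fx=2,fy=2))
# jaw profile along y for x in .033..0.057
b=im[(X[:,0]>.035)&(X[:,0]<.055)].astype(float).mean((0,2)); print(' '.join('%d:%d'%(round(y*1000),v) for y,v in zip(ys[::6],b[::6])))
E
python3 jaw.py j1
```

```text
[ 0.45278688 -0.04977354  0.02891432] 12.5 0.7487768691170652 [-0.26539758 -0.54213923 -0.02876862] 0.0
in stand: [-0.059  -0.0616  0.0289]
-20:99 -17:101 -14:103 -11:107 -8:108 -5:104 -2:102 1:104 4:114 7:129 10:144 13:153 16:154 19:147 22:139 25:133 28:136 31:148 34:158 37:158 40:153 43:150 46:152 49:147 52:124 55:92 58:106 61:148 64:171 67:171 70:151 73:127 76:117 79:110 82:100 85:94 88:96 91:99 94:99 97:92 100:86 103:83 106:82 109:84 112:88 115:89 118:89 121:86 124:88 127:99 130:108 133:109 136:108 139:108
```

View pics/j1.png

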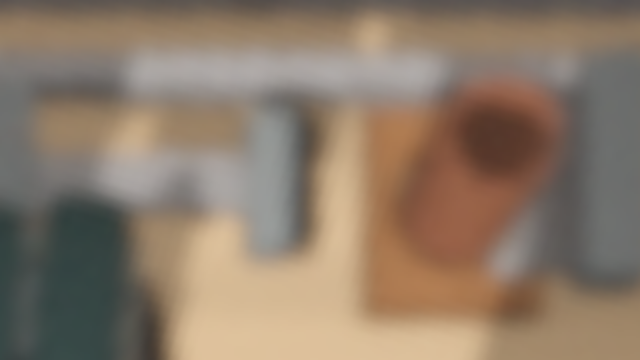

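The rectified top view shows the jaw advanced: its dark rubber face at pixel (308,170), i.e. y about 56 mm in the stand. That is about 30 mm short of bearing, with the tube still upright.

>>> drive_tool --pt "0 0 0 0 0 0 0.55" --pt "0 0 0 0 -0.003 0 0.45" --pt "0 0 0 0 -0.003 0 0.35" --pt "0 0 0 0 -0.003 0 0.35" --pt "0 0 0 0 0 0 0.35" --pt "0 0 0 0 0 0 0.35" --pt "0 0 0 0 0 0 0.35"

```text
time: 13.13
tool_pos: [0.4505, -0.059, 0.0307]
tcp_rot: [-0.416, -3.113, 0.001]
wrist_force: [-7.1, 0.4, 16.4]
width: 0.417
grip_force: 24.1
```

>>> drive_tool --pt "0 0 0 0 0.003 0 0.55" --pt "0 0 0 0 0.003 0 0.75" --pt "0 0 0 0 0.003 0 0.75" --pt "0 0 0 0 0 0 0.75" --pt "0 0 0 0 0 0 0.75" --pt "0 0 0 0 0 0 0.75"

```text
time: 13.63
tool_pos: [0.4528, -0.0498, 0.0289]
tcp_rot: [-0.418, -3.113, 0.0]
wrist_force: [-0.4, -0.4, -0.2]
width: 0.748
grip_force: 0.0
```

```bash
python3 jaw.py j2
```

```text
[ 0.45284592 -0.04980387  0.02892194] 13.6333 0.7478975805473798 [-0.40488507 -0.44812925 -0.16777003] 0.0
in stand: [-0.0589 -0.0616  0.0289]
-20:99 -17:101 -14:103 -11:106 -8:107 -5:104 -2:102 1:104 4:114 7:130 10:144 13:153 16:154 19:147 22:139 25:133 28:136 31:149 34:159 37:163 40:168 43:169 46:162 49:150 52:149 55:151 58:142 61:113 64:87 67:101 70:118 73:118 76:117 79:111 82:101 85:94 88:95 91:99 94:99 97:93 100:86 103:83 106:83 109:84 112:87 115:89 118:88 121:86 124:88 127:100 130:108 133:110 136:109 139:108
```

>>> drive_tool --pt "0 0 0 0 0 0 0.55" --pt "0 0 0 0 -0.003 0 0.45" --pt "0 0 0 0 -0.003 0 0.35" --pt "0 0 0 0 -0.003 0 0.35" --pt "0 0 0 0 0 0 0.35" --pt "0 0 0 0 0 0 0.35" --pt "0 0 0 0 0 0 0.35"

```text
time: 14.27
tool_pos: [0.4506, -0.059, 0.0308]
tcp_rot: [-0.416, -3.113, 0.001]
wrist_force: [-6.5, -0.1, 15.9]
width: 0.423
grip_force: 24.1
```

>>> drive_tool --pt "0 0 0 0 0.003 0 0.55" --pt "0 0 0 0 0.003 0 0.75" --pt "0 0 0 0 0.003 0 0.75" --pt "0 0 0 0 0 0 0.75" --pt "0 0 0 0 0 0 0.75" --pt "0 0 0 0 0 0 0.75"

```text
time: 14.77
tool_pos: [0.4529, -0.0498, 0.0289]
tcp_rot: [-0.418, -3.113, 0.0]
wrist_force: [-0.1, -0.7, -0.7]
width: 0.748
grip_force: 0.0
```

```bash
python3 jaw.py j3
```

```text
[ 0.45287333 -0.04981298  0.02894642] 14.7667 0.7481772778595905 [-0.06615029 -0.7317977  -0.69809753] 0.0
in stand: [-0.0589 -0.0616  0.0289]
-20:99 -17:101 -14:103 -11:107 -8:108 -5:104 -2:102 1:104 4:114 7:130 10:144 13:153 16:154 19:145 22:137 25:133 28:136 31:149 34:159 37:163 40:168 43:170 46:168 49:167 52:166 55:158 58:149 61:150 64:150 67:134 70:99 73:68 76:75 79:92 82:97 85:94 88:95 91:100 94:99 97:92 100:86 103:83 106:82 109:84 112:87 115:89 118:89 121:86 124:89 127:99 130:108 133:109 136:108 139:108
```

>>> drive_tool --pt "0 0 0 0 0 0 0.6" --pt "0 0 0 0 -0.002 0 0.55" --pt "0 0 0 0 -0.002 0 0.5" --pt "0 0 0 0 -0.002 0 0.45" --pt "0 0 0 0 -0.002 0 0.4" --pt "0 0 0 0 -0.001 0 0.35" --pt "0 0 0 0 0 0 0.35" --pt "0 0 0 0 0 0 0.35"

```text
time: 15.48
tool_pos: [0.4506, -0.059, 0.0307]
tcp_rot: [-0.417, -3.113, 0.001]
wrist_force: [-6.6, -0.2, 14.3]
width: 0.429
grip_force: 20.8
```

```bash
python3 jaw.py j4
```

```text
[ 0.45061739 -0.05897067  0.03072236] 15.4833 0.4292988782183002 [-6.56291883 -0.15188403 14.33931529] 20.789595963433385
in stand: [-0.0586 -0.071   0.0307]
-20:89 -17:86 -14:86 -11:89 -8:96 -5:108 -2:131 1:150 4:157 7:155 10:152 13:152 16:154 19:158 22:161 25:162 28:165 31:169 34:170 37:170 40:171 43:171 46:168 49:167 52:168 55:168 58:168 61:165 64:155 67:149 70:151 73:146 76:122 79:83 82:63 85:76 88:91 91:99 94:99 97:92 100:86 103:83 106:82 109:83 112:85 115:88 118:90 121:88 124:89 127:100 130:108 133:109 136:109 139:108
```

>>> drive_tool --pt "0 0 0 0 0.003 0 0.55" --pt "0 0 0 0 0.003 0 0.75" --pt "0 0 0 0 0.003 0 0.75" --pt "0 0 0 0 0 0 0.75" --pt "0 0 0 0 0 0 0.75" --pt "0 0 0 0 0 0 0.75"

```text
time: 16.03
tool_pos: [0.4529, -0.0498, 0.0289]
tcp_rot: [-0.418, -3.113, 0.0]
wrist_force: [0.1, 1.5, -0.6]
width: 0.751
grip_force: 0.0
```

>>> drive_tool --pt "0 0 0 0 0 0 0.65" --pt "0 0 0 0 0 0 0.62" --pt "0 0 0 0 -0.001 0 0.59" --pt "0 0 0 0 -0.001 0 0.56" --pt "0 0 0 0 -0.001 0 0.53" --pt "0 0 0 0 -0.001 0 0.5" --pt "0 0 0 0 0 0 0.45" --pt "0 0 0 0 0 0 0.4"

```text
time: 16.7
tool_pos: [0.4514, -0.0555, 0.0304]
tcp_rot: [-0.414, -3.113, 0.005]
wrist_force: [-7.7, -6.2, 13.1]
width: 0.503
grip_force: 20.0
```

>>> drive_tool --pt "0 0 0 0 -0.001 0 0.35" --pt "0 0 0 0 -0.0005 0 0.35" --pt "0 0 0 0 0 0 0.35" --pt "0 0 0 0 0 0 0.35" --pt "0 0 0 0 0 0 0.35" --pt "0 0 0 0 0 0 0.35"

```text
time: 17.2
tool_pos: [0.4511, -0.0559, 0.0305]
tcp_rot: [-0.414, -3.113, 0.003]
wrist_force: [-6.9, -1.7, 13.7]
width: 0.495
grip_force: 19.5
```

```bash
python3 jaw.py j5; python3 - <<'E'
from h import *
x=np.load('stand.npy'); M=R.from_euler('z',x[2]).as_matrix(); a=np.linspace(0,6.283,40)
for n in ('top','scene'):
    q=shot(n); m=masks_of(q,'copper_tube')[:1]
    ax=np.r_[x[0],x[1],0]+M@[.045,.1015,0]
    c=np.vstack([np.c_[ax[0]+.014*np.cos(a),ax[1]+.014*np.sin(a),0*a+z] for z in (.035,.122)])
    g=proj(q,c); print(n,[k['bbox'] for k in m],'expect',g.min(0).round(1),g.max(0).round(1))
E
```

```text
[ 0.45113151 -0.05591129  0.03046645] 17.2 0.4946012950501085 [-6.90353757 -1.69022368 13.73990984] 19.530976668465883
in stand: [-0.0589 -0.0679  0.0305]
-20:100 -17:97 -14:91 -11:91 -8:96 -5:100 -2:108 1:125 4:146 7:158 10:157 13:153 16:150 19:152 22:157 25:159 28:160 31:163 34:167 37:169 40:171 43:171 46:168 49:167 52:168 55:168 58:168 61:168 64:160 67:149 70:149 73:151 76:139 79:107 82:71 85:66 88:82 91:94 94:101 97:99 100:93 103:88 106:84 109:85 112:85 115:86 118:86 121:86 124:89 127:100 130:108 133:109 136:108 139:108
top [[228.9, 139.9, 237.7, 155.3]] expect [226.  138.3] [238.4 155.9]
scene [[288.1, 149.8, 300.2, 174.8]] expect [289.5 150. ] [301.4 181.3]
```

>>> drive_tool --pt "0 0 0 0 0 0 0.35" --pt "0 0 0 0 0 0 0.35" --pt "0 0 0 0 0 0 0.35" --pt "0 0 0 0 0 0 0.35" --pt "0 0 0 0 0 0 0.35" --pt "0 0 0 0 0 0 0.35"

```text
time: 17.95
tool_pos: [0.4511, -0.0559, 0.0305]
tcp_rot: [-0.414, -3.113, 0.003]
wrist_force: [-6.9, -1.0, 14.3]
width: 0.49
grip_force: 19.5
```

```bash
python3 -c "
from workcell import workorder,status
s=status.read_state();print(s['width'],s['grip_force'],s['time']);print(workorder.finish_job())"
```

```text
0.4899945939901313 19.5347347157076 17.95
the job is handed in; nothing more can be done
None
```

I handed the job in at about 18 s: the thick tube stands in the holder, pressed into the V by the jaw after five trigger strokes, with the trigger still squeezed at about 19.5 N (roughly 18 N at the jaw by your figures); the hand-in returned no verdict, so I can't confirm it passed.

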